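Clear the rails, home the carriage and lock it

TASK

A spanner has been left lying across the rails of the linear axis: move it to the red tool tray and set it down flat there, without letting the carriage shove it. Then slide the white carriage (the one with the yellow grip) fully home, coming gently against the end stop, and only then swing the red lock arm all the way round over the carriage. Leave the parts bin, the reducer and the servo motor where they are.

Things in the scene. Friction and masses are not known exactly. Their poses are not given: they have to be found in the camera images.
- axis: Fixed linear axis: aluminium base 100 (x) x 500 (y) x 30 mm high, origin under its centre. Two rails, 12 wide, along y at x = -30 and +30 mm, tops 46 mm up; gap between them 48 mm wide, down to 30 mm. Grey end plate with the stop at +y (y = 233 to 250 mm, top 68 mm; rubber bumpers reach y = 225 mm); motor at -y (to y = -350 mm, top 72 mm).
- carriage (a joint): Travel of the white carriage along the axis's +y, m: 0 far from the stop, 0.255 fully home (hard end). Starts at 0.01 to 0.05, stays where left (2.5 N friction, light damping). Deck 104 (x) x 140 (y) mm, top 70 mm above the bench; its centre lies at x = 0, y = -100 mm + travel of the axis.
- carriage_grip (a point): Centre of the yellow grip block on the carriage: 60 mm along the axis's x, 24 mm along its y (pinch across these 24 mm), from 70 to 115 mm above the bench; this point at 92.5 mm, 45 mm behind the carriage's centre (away from the stop). Axes as the linear axis.
- lock_arm (a joint): Angle of the red lock arm about a vertical pivot on the end plate, rad, counter-clockwise from above: at 0 it points along the axis's -x (robot's side), at 1.571 (hard end) along the axis's -y, over the homed carriage: locked. Lower end -0.5; starts at -0.3 to 0.3; light friction (0.04 N m), stays where left.
- lock_knob (a point): Centre of the upright round red knob at the free end of the lock arm: 22 mm diameter, top 117 mm above the bench, this point at 99.5 mm, 65 mm from the pivot. The flat arm under it lies 74 to 82 mm above the bench, 18 mm wide. The knob turns with the arm.
- lock_pivot (a point): Point on the lock arm's vertical pivot axis, 99.5 mm above the bench; at x = 0, y = 241.5 mm of the axis. The pivot's cap is 22 mm in diameter and ends 84 mm above the bench.
- spanner_center (a point): Centre of the loose steel spanner (about 250 g, 10 mm thick, 200 mm long along its x; shank 22 mm wide along its y for 60 mm either side of this point, heads about 44 mm wide). Starts flat on the rails, roughly square across them, between carriage and stop; this point is 5 mm above the rail tops, half-way between the rails.
- tool_tray: Red open tool tray fixed to the bench: 270 mm (its x) x 170 mm (its y), 30 mm high, walls and floor 4 mm; origin at the centre of its underside.
- parts_bin: Bystander: blue open parts bin, 100 x 150 x 65 mm high, origin at the centre of its underside.
- reducer: Bystander: round aluminium gear reducer, 90 mm diameter, 60 mm high, origin at the centre of its underside.
- servo_motor: Bystander: black servo motor lying down, about 60 x 130 x 70 mm high, origin at the centre of its body's underside.
There are look-alikes about, which are no part of the job. What is shaped like the part that bears spanner_center but orange is not meant.

How it is judged:
By the outcome, as a careful person would: the job done as asked, in the order asked, and still so for the second after the job is handed in, with the robot touching nothing.
It also fails if it takes over 72 s, if anything falls off the work surface, if the arm or the gripper's body presses on something with over 40 N, if the wrist force passes 120 N, or if a joint passes its speed limit or range.

ROBOT

A 6-joint arm with a two-finger parallel gripper is mounted at the origin on the work surface. World frame = base frame: x ahead of the robot, y to its left, z up, the work surface at z = 0. Lengths are in m, angles in degrees, forces in N, time in s.
With the tool pointing down it reaches from about 0.325 to 0.85 m from the base axis. Payload 15.5 kg.
Tool frame: the origin (TCP) lies midway between the tips of the shut fingers; the grasp point (between the pads) lies 19 mm behind it; y points along the fingers, x is the direction in which the jaws open and shut, and the axes are right-handed (so a half turn about y gives the same grasp; the last joint's range is limited). The gripper opens to 91 mm and grips with 3 to 60 N. Pads are 32 mm wide; open, the fingers measure 118 mm over their backs; the gripper's body (76 mm by 178 mm) begins 60 mm behind the grasp point.
Start: joints at [-82.076, 28.281, 77.091, -0, 74.628, -5.472], TCP at [0.145, -0.608, 0.214] pointing down, gripper open.
Joint ranges: [-166.48, 166.48], [-47.26, 123.95], [12.59, 153.08], [-70.14, 250.14], [6.76, 159.57], [-176.63, 176.63]. Speed limits (degrees/s): [108.29, 108.29, 147.25, 172.46, 172.46, 172.46].

INTERFACE

Orientations are given as a 3x3 rotation matrix whose columns are the frame's x, y, z axes.
In Python, from bench import ctrl gives the robot as it stands. The module is installed in compiled form; this text tells all that it offers. Calls block until the motion is done:
- ctrl.goto(position, orientation): joint-space move of the TCP to a pose.
- ctrl.move_l(position, vel=0.15, ori=None, contact_N=None): straight line of the TCP; ori=None keeps the orientation; vel is the mean speed in m/s. With contact_N (N) it stops when the force on the tool has changed by that much, and returns True; else False.
- ctrl.movej(angles): joint-space move.
- ctrl.command_gripper(opening): opening from 0.0 (shut) to 1.0 (fully open); the grip force is fixed at half the most; returns when the fingers have stopped.
- ctrl.sleep(seconds).
- ctrl.ik(position, orientation): joint angles nearest the present ones, or None.
- ctrl.read_camera(name): name is "side" or "top" or "wrist"; returns the picture (384x512x3 uint8, blue, green, red); there is no depth.
- ctrl.camera_params(name): a dict with "fx", "fy", "cx", "cy" (pixels), "pose" (4x4, takes a point from camera to world coordinates); the wrist camera has in their place "T_tool_cam" (4x4, takes a point from camera to tool coordinates, whose origin is the TCP and whose axes are the tool frame's). Camera axes: x right, y up, looking along -z (the intrinsics and any distortion apply to the point x, -y, -z); pixel columns grow to the right and rows downward; lengths in m; the calibration is good to about 2 mm. A picture is of the moment at which its call begins: read the wrist's pose just before it. camera_params takes no time and is no camera call.
A pose or a line that the arm cannot do raises ctrl.MotionError and nothing moves.
- ctrl.sign_off(): hands the job in, once; it reports no verdict.
Readings, each from a call of its own:
- ctrl.current_t(): time.
- ctrl.current_q(): joint angles.
- ctrl.current_dq(): joint speeds.
- ctrl.current_effort(): joint torques, N m.
- ctrl.current_tool_pos(): TCP position.
- ctrl.current_eef_rot(): TCP orientation.
- ctrl.current_contact_force(): force on the tool from outside, world axes, zero at the start.
- ctrl.current_wrist_torque(): the same for the moment, N m.
- ctrl.current_grip_width(): opening from 0.0 (shut) to 1.0 (fully open).
Only numpy, scipy, OpenCV 4.12 (cv2) and the standard library are available. Lean on these libraries where they do the work, as an engineer would, in place of code of your own. Each camera call takes 0.05 s, during which the arm holds its last target.

## Working session

There is one attempt and no reset: what is moved stays moved. The work goes in short steps, each a Python script; the robot and the scene stay as the last script left them, time stands still between calls to the robot, and variables do not carry over. Pictures are saved under pics/ and viewed, and the job is handed in when it is done.

```bash
mkdir -p pics; python3 - <<'E'
from bench import ctrl
import cv2, numpy as np
np.set_printoptions(precision=4,suppress=True)
for n in ["top","side","wrist"]:
    im=ctrl.read_camera(n); cv2.imwrite(f"pics/{n}0.png",im)
    print(n,ctrl.camera_params(n))
print(ctrl.current_t(),ctrl.current_tool_pos(),ctrl.current_eef_rot())
E
```

```text
top {'fx': 478.588501989007, 'fy': 478.588501989007, 'cx': 248.80511828200787, 'cy': 192.64786276944025, 'pose': array([[ 0.0236,  0.9845, -0.1739,  0.2405],
       [-0.9997,  0.0223, -0.0095, -0.0627],
       [-0.0055,  0.174 ,  0.9847,  1.7533],
       [ 0.    ,  0.    ,  0.    ,  1.    ]])}
side {'fx': 391.892753439164, 'fy': 391.892753439164, 'cx': 253.72397634320666, 'cy': 192.67689865171383, 'pose': array([[-0.9768,  0.1685, -0.1324,  0.3723],
       [-0.2137, -0.7215,  0.6586,  0.7366],
       [ 0.0155,  0.6716,  0.7408,  0.9904],
       [ 0.    ,  0.    ,  0.    ,  1.    ]])}
wrist {'fx': 298.96730619934044, 'fy': 298.96730619934044, 'cx': 256.08893723108514, 'cy': 190.0997378428351, 'T_tool_cam': array([[ 1.    ,  0.0005,  0.001 ,  0.    ],
       [ 0.0008,  0.2982, -0.9545, -0.1716],
       [-0.0008,  0.9545,  0.2982,  0.0859],
       [ 0.    ,  0.    ,  0.    ,  1.    ]])}
0.15 [ 0.1448 -0.6077  0.2135] [[ 0.2317 -0.0001  0.9728]
 [-0.9728  0.0009  0.2317]
 [-0.0009 -1.      0.0001]]
```

View pics/top0.png

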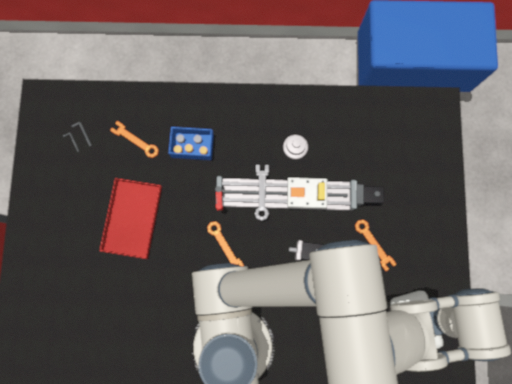

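View pics/side0.png

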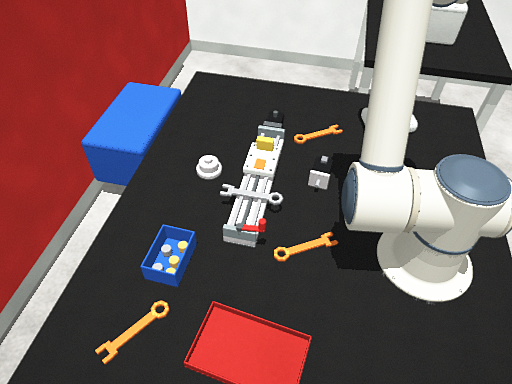

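View pics/wrist0.png

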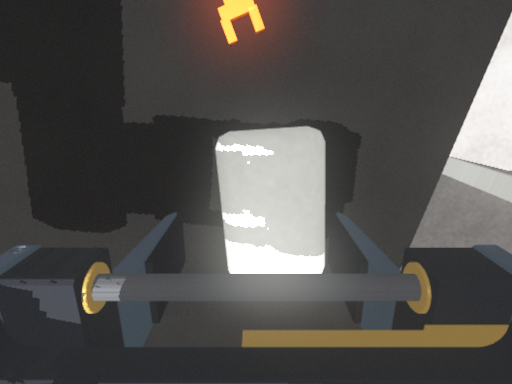

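Top view: a steel spanner lies across the rails at about (262,192). The carriage is at (307,192), the red lock arm at (219,195) and the tray at (131,218). Things that could be taken for the spanner: grey at top (262,192) / side (252,195), and orange ones at top (135,140), (225,245) and (375,245). I choose the grey one and check it in a close crop.

```bash
python3 - <<'E'
import cv2
t=cv2.imread("pics/top0.png"); s=cv2.imread("pics/side0.png")
cv2.imwrite("pics/topc.png",cv2.resize(t[155:230,205:390],None,fx=4.3,fy=4.3,interpolation=cv2.INTER_CUBIC))
cv2.imwrite("pics/sidec.png",cv2.resize(s[100:255,205:345],None,fx=3.8,fy=3.8,interpolation=cv2.INTER_CUBIC))
E
```

```text
(no output)
```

View pics/topc.png

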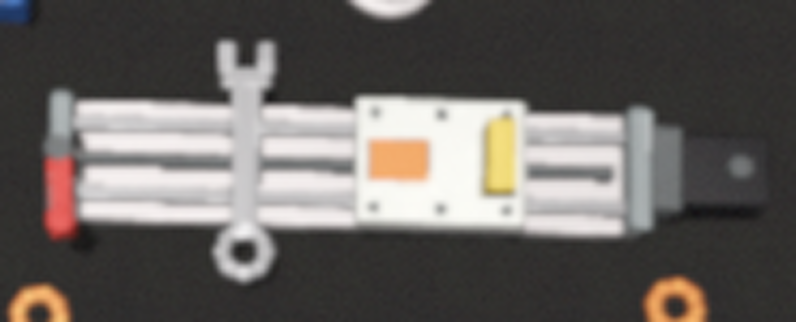

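View pics/sidec.png

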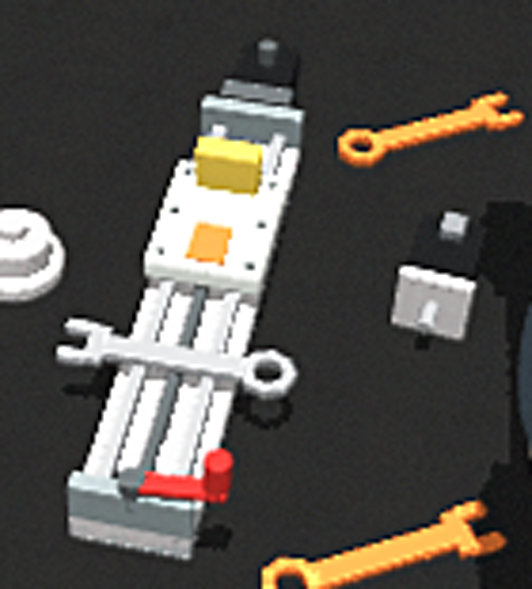

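The crop confirms the choice: the steel spanner has its ring towards the robot (crop 243,250) and its open end away (crop 246,65). Next I'll write helpers and take measurements.

```bash
cat > h.py <<'E'
import numpy as np, cv2
np.set_printoptions(precision=4,suppress=True)
def ray(P,u,v,T):
    d=np.array([(u-P['cx'])/P['fx'],-(v-P['cy'])/P['fy'],-1.0])
    d=T[:3,:3]@d; return T[:3,3].copy(), d/np.linalg.norm(d)
def plane(r,z):
    o,d=r; return o+d*(z-o[2])/d[2]
def tri(*rs):
    A=np.zeros((3,3));b=np.zeros(3)
    for o,d in rs:
        M=np.eye(3)-np.outer(d,d);A+=M;b+=M@o
    p=np.linalg.solve(A,b)
    e=[np.linalg.norm((np.eye(3)-np.outer(d,d))@(p-o)) for o,d in rs]
    return p,max(e)
def down(xdir_deg):
    a=np.radians(xdir_deg); x=np.array([np.cos(a),np.sin(a),0]); y=np.array([0,0,-1.]); z=np.cross(x,y)
    return np.column_stack([x,y,z])
def wristT(ctrl):
    P=ctrl.camera_params('wrist'); T=np.eye(4);T[:3,:3]=ctrl.current_eef_rot();T[:3,3]=ctrl.current_tool_pos()
    return P,T@np.array(P['T_tool_cam'])
def masks(im,which):
    h=cv2.cvtColor(im,cv2.COLOR_BGR2HSV)
    if which=='red': return (cv2.inRange(h,(0,150,70),(6,255,255))|cv2.inRange(h,(174,150,70),(180,255,255)))
    if which=='yellow': return cv2.inRange(h,(22,120,90),(33,255,255))
    if which=='orange': return cv2.inRange(h,(8,120,120),(20,255,255))
def blobs(m,amin=20):
    n,l,s,c=cv2.connectedComponentsWithStats(m)
    return [(s[i],c[i],l==i) for i in range(1,n) if s[i][4]>=amin]
E
python3 - <<'E'
from h import *
from bench import ctrl
for n in ['top','side']:
    im=cv2.imread(f"pics/{n}0.png");P=ctrl.camera_params(n);T=np.array(P['pose'])
    for w in ['red','yellow','orange']:
        for s,c,l in blobs(masks(im,w),15):
            q,sz,a=cv2.minAreaRect(np.argwhere(l)[:,::-1].astype(np.float32))
            print(n,w,s,c.round(1),'rect',np.round(q,1),np.round(sz,1),round(a,1))
            if w=='red' and 1500<s[4]<6000:
                for b in cv2.boxPoints((q,sz,a)): print('   ',b,plane(ray(P,*b,T),0.03))
pt=ctrl.camera_params('top');ps=ctrl.camera_params('side');Tt=np.array(pt['pose']);Ts=np.array(ps['pose'])
tc=lambda u,v:ray(pt,205+u/4.3,155+v/4.3,Tt)
sc=lambda u,v:ray(ps,205+u/3.8,100+v/3.8,Ts)
for name,a,b in [('ring',(243,251),(268,373)),('grip top',(501,155),(228,158)),('pivot',(60,146),(133,481)),('knob',(60,226),(219,458)),('orange sq',(400,160),(210,242)),('shank mid',(246,155),(175,354)),
  ('openTipA',(228,45),(72,326)),('openTipB',(266,45),(66,353)),('deck homeL',(358,97),(150,272)),('deck homeR',(355,227),(240,296))]:
    print(name,*tri(tc(*a),sc(*b)))
for z,name,p in [(.056,'ring',(243,251)),(.056,'shank mid',(246,155)),(.115,'knob',(60,226)),(.084,'pivot',(60,146)),(.115,'grip',(501,155)),(.07,'dl',(358,97)),(.07,'dr',(355,227)),(.07,'dl2',(526,101)),(.07,'dr2',(523,230))]: print(name,plane(tc(*p),z))
E
```

```text
top red [   0    0  371   26 8328] [191.   10.9] rect [185.   12.5] [ 25. 370.] 90.0
top red [451   0  61  29 513] [500.7  12.3] rect [481.  14.] [28. 60.] 90.0
top red [ 100  178   61   81 3630] [130.5 218.2] rect [130.3 218. ] [48.8 76.3] 11.3
    [ 98.8846 250.5769] [0.3217 0.4865 0.03  ]
    [113.8462 175.7692] [0.5967 0.4527 0.03  ]
    [161.7308 185.3461] [0.5648 0.2741 0.03  ]
    [146.7692 260.1538] [0.2918 0.3126 0.03  ]
top red [215 193   8  18  59] [218.9 202.6] rect [218.2 201.4] [17.1  6.8] 85.9
top red [  0 223   6  48 154] [  1.4 240.4] rect [  2.5 246.5] [47.  5.] 90.0
top yellow [318 183   6  17  83] [320.9 191.7] rect [320.5 191. ] [16.  5.] 90.0
top orange [110 121  49  37 482] [134.8 139.6] rect [134.8 139.6] [52.9 13.6] 34.1
top orange [292 188  12   8  95] [297.4 191.5] rect [297.5 191.5] [ 7. 11.] 90.0
top orange [355 219  41  52 485] [374.4 243.7] rect [374.3 244. ] [58.1 13.8] 54.9
top orange [207 221  37  45 454] [223.1 243. ] rect [225.4 244.3] [54.2 14. ] 53.7
side red [    0     0   190   313 30712] [ 65.6 104.3] rect [ 94.5 156. ] [312. 189.] 90.0
side r
[... 1040 characters left out ...]
 0.0724] 0.0006828565151086013
knob [0.4786 0.0553 0.1127] 0.0031128222381804505
orange sq [ 0.5445 -0.2226  0.0643] 0.00016805103456433377
shank mid [ 0.5481 -0.0945  0.0511] 5.9566823749154146e-05
openTipA [ 0.6338 -0.0772  0.0834] 0.0010746515296063076
openTipB [ 0.6518 -0.1109  0.0092] 0.0012887512503373542
deck homeL [ 0.5961 -0.1883  0.0495] 0.004083784377419935
deck homeR [ 0.5003 -0.1878  0.0364] 0.00905748346317222
ring [ 0.4661 -0.0934  0.056 ]
shank mid [ 0.5472 -0.0944  0.056 ]
knob [0.4751 0.0551 0.115 ]
pivot [0.5462 0.0597 0.084 ]
grip [ 0.5412 -0.2993  0.115 ]
dl [ 0.596  -0.1867  0.07  ]
dr [ 0.4863 -0.1852  0.07  ]
dl2 [ 0.5957 -0.3268  0.07  ]
dr2 [ 0.4869 -0.3238  0.07  ]
```

```bash
python3 - <<'E'
from h import *
from bench import ctrl
ctrl.goto([0.535,-0.12,0.26],down(-90.5))
P,T=wristT(ctrl)
im=ctrl.read_camera('wrist');cv2.imwrite('pics/w1.png',im);np.save('T1.npy',T)
print(ctrl.current_t(),ctrl.current_tool_pos(),T)
E
```

```text
2.4417 [ 0.5349 -0.1207  0.2599] [[-0.0102  0.9544  0.2984  0.6208]
 [-0.9999 -0.0096 -0.0037 -0.1213]
 [-0.0007 -0.2985  0.9544  0.4315]
 [ 0.      0.      0.      1.    ]]
```

View pics/w1.png

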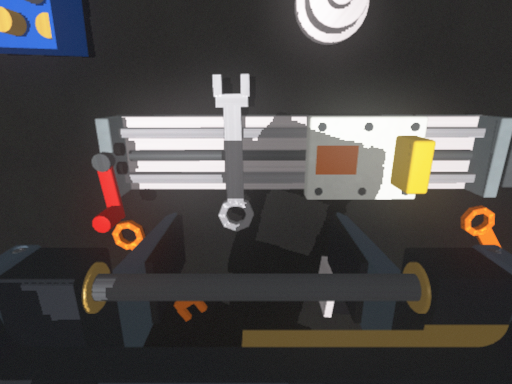

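Wrist view: the spanner shank runs from (232,110) to (235,200) with the ring at (236,213). The knob top is at (102,224), the pivot cap at (102,162) and the grip top at about (418,165).

```bash
python3 - <<'E'
from h import *
from bench import ctrl
im=cv2.imread('pics/w1.png');T=np.load('T1.npy');P=ctrl.camera_params('wrist')
W=lambda u,v:ray(P,u,v,T)
g=cv2.cvtColor(im,cv2.COLOR_BGR2GRAY)
for v in (115,125,145,160,175,190): print(v,g[v,218:252])
for w in ['red','yellow']:
    for s,c,l in blobs(masks(im,w),60): print(w,s,c)
for n,p,z in [('shankA',(232.5,112),.056),('shankB',(235.3,195),.056),('ring',(236,213),.056),('openL',(217,75),.056),('openR',(244,75),.056),('knob',(102,224),.117),('pivot',(102,162),.084),('s1',(322,127),.07),('s2',(369,127),.07),('s3',(415,127),.07),('t1',(318,191),.07),('t2',(362,191),.07)]: print(n,plane(W(*p),z))
pt=ctrl.camera_params('top');ps=ctrl.camera_params('side');Tt=np.array(pt['pose']);Ts=np.array(ps['pose'])
tc=lambda u,v:ray(pt,205+u/4.3,155+v/4.3,Tt)
sc=lambda u,v:ray(ps,205+u/3.8,100+v/3.8,Ts)
print('ring',tri(tc(243,251),sc(268,373),W(236,213)))
print('knob',tri(tc(60,226),sc(219,458),W(102,224)))
print('pivot',tri(tc(60,146),sc(133,481),W(102,162)))
print('s1',tri(tc(375,112),W(322,127)),tri(tc(373,207),W(318,191)))
c=np.vstack([cv2.resize(im[60:240,80:260],None,fx=3.2,fy=3.2,interpolation=3)]),cv2.resize(im[100:220,290:450],None,fx=4.5,fy=4.5,interpolation=3)
cv2.imwrite('pics/w1a.png',c[0]);cv2.imwrite('pics/w1b.png',c[1])
E
```

```text
115 [112 109 112 111 110 179 227 222 225 226 226 225 225 224 225 226 229 228
 226 225 225 227 207 115  91  90  89  90  98 106 106 108 107 107]
125 [244 244 244 244 243 235 219 223 222 227 228 224 223 224 223 223 226 227
 225 224 223 223 215 170 125 130 131 199 243 242 241 241 242 242]
145 [243 243 242 243 242 220 125 111 109 110 112 113 109 110 109 109 110 110
 111 109 109 109 109 106 113 129 129 127 129 128 128 130 128 129]
160 [188 187 187 187 187 183 155 104 110 108 110 111 109 109 111 110 109 110
 108 108 109 106 107 106 102  98 101 100  99 100  98 100  99  99]
175 [194 192 192 165 104 106 104 104 106 107 108 109 110 107 107 109 108 107
 108 106 107 104 104 104 101  98  98 100  99  99  98  98  98  98]
190 [ 68  68  69  70  68  65  65  65  78  97 103 108 106 106 104 103 106 106
 105 103 103 104 101 100 101  85  54  52  47  49  47  52  53  53]
red [  92  167   33   66 1187] [108.481  203.4507]
yellow [  0   7  11  24 204] [ 4.25   19.5882]
yellow [ 36  13  15  24 227] [43.4581 24.4273]
yellow [ 391  136   44   58 2029] [412.4066 163.9808]
shankA [ 0.6033 -0.0921  0.056 ]
shankB [ 0.4969 -0.0923  0.056 ]
ring [ 0.4713 -0.0924  0.056 ]
openL [ 0.6455 -0.0754  0.056 ]
openR [ 0.6452 -0.1071  0.056 ]
knob [0.4836 0.0565 0.117 ]
pivot [0.5488 0.0621 0.084 ]
s1 [ 0.5856 -0.199   0.07  ]
s2 [ 0.585  -0.2548  0.07  ]
s3 [ 0.5844 -0.3095  0.07  ]
t1 [ 0.5058 -0.1984  0.07  ]
t2 [ 0.5052 -0.2541  0.07  ]
ring (array([ 0.4676, -0.0929,  0.0486]), np.float64(0.0012741871456574717))
knob (array([0.4797, 0.0566, 0.1135]), np.float64(0.004510901573041564))
pivot (array([0.5471, 0.063 , 0.0775]), np.float64(0.0028487293967317706))
s1 (array([ 0.585 , -0.2012,  0.0618]), np.float64(0.000489273588378928)) (array([ 0.5041, -0.2   ,  0.0643]), np.float64(0.000439897411185845))
```

View pics/w1a.png

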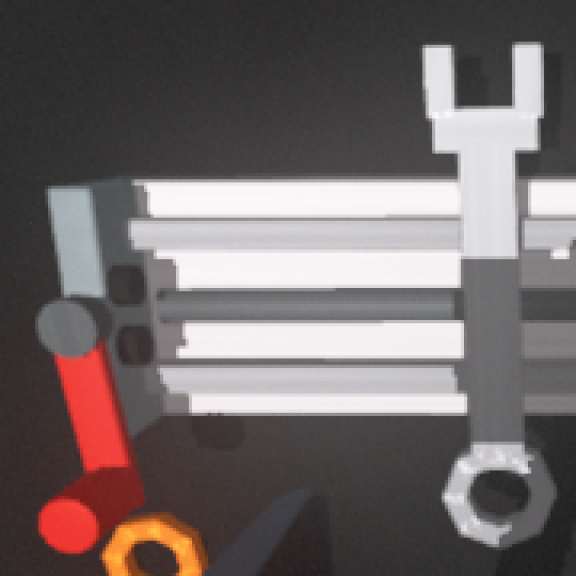

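View pics/w1b.png

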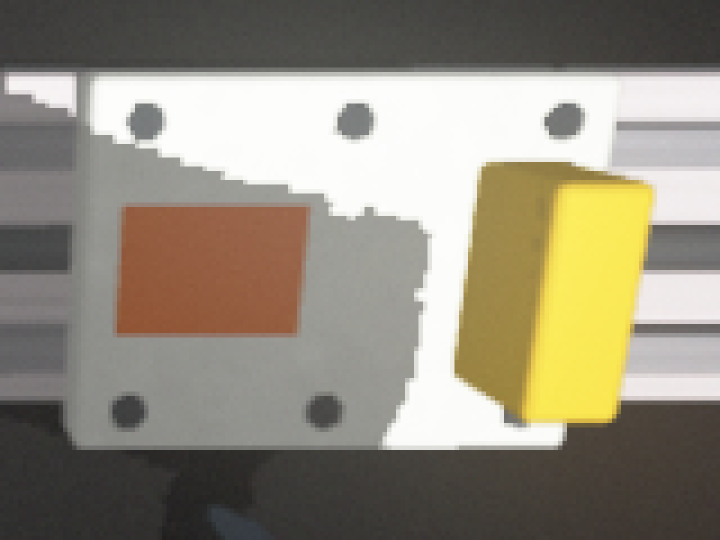

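```bash
python3 - <<'E'
from h import *
from bench import ctrl
ctrl.command_gripper(0.62)
R=down(-89.9)
ctrl.goto([0.5465,-0.0928,0.09],R)
print(ctrl.current_t(),ctrl.current_contact_force())
c=ctrl.move_l([0.5465,-0.0928,0.038],vel=0.06,contact_N=8)
print(c,ctrl.current_tool_pos(),ctrl.current_contact_force())
if not c:
    ctrl.command_gripper(0.0)
    print(ctrl.current_grip_width()*91,ctrl.current_contact_force(),ctrl.current_t())
    print(ctrl.move_l([0.5465,-0.0928,0.16],vel=0.12))
    P,T=wristT(ctrl); cv2.imwrite('pics/w2.png',ctrl.read_camera('wrist'))
    cv2.imwrite('pics/s2.png',ctrl.read_camera('side'))
    print(ctrl.current_grip_width()*91,ctrl.current_contact_force(),ctrl.current_wrist_torque(),ctrl.current_t())
E
```

```text
3.8583 [-0.1582  0.7533  0.5578]
False [ 0.5467 -0.0929  0.0382] [ 0.6735  0.2168 -0.3922]
21.467638532630616 [-0.9387  0.7537  2.5693] 5.5
False
21.718554967371052 [ 0.6111  0.6656 -2.4233] [ 0.0241 -0.0026 -0.0668] 6.7667
```

View pics/w2.png

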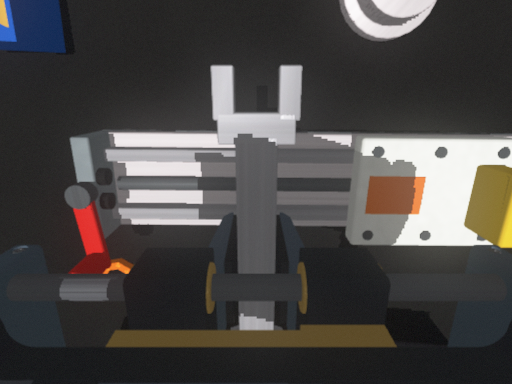

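View pics/s2.png

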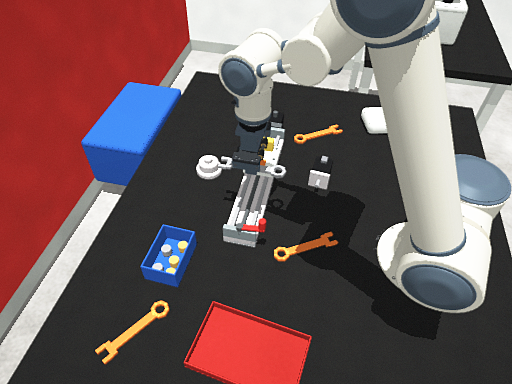

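The spanner is gripped (21.6 mm) and hangs level; the wrist view shows its shank at (256,200) between the pads. I'll check the tray height from two views, then carry it over.

```bash
python3 - <<'E'
from h import *
from bench import ctrl
pt=ctrl.camera_params('top');ps=ctrl.camera_params('side');Tt=np.array(pt['pose']);Ts=np.array(ps['pose'])
im=cv2.imread('pics/side0.png')
for s,c,l in blobs(masks(im,'red'),5000):
    if c[0]>200:
        p=np.argwhere(l)[:,::-1]; print('topmost',p[p[:,1].argmin()],'right',p[p[:,0].argmax()],'left',p[p[:,0].argmin()])
for a,b in [((161.2,186),(213,301.5)),((146.5,259.5),(311.5,341))]: print(tri(ray(pt,*a,Tt),ray(ps,*b,Ts)))
ctrl.move_l([0.5465,-0.0928,0.20],vel=0.15)
ctrl.goto([0.444,0.381,0.15],down(-97))
P,T=wristT(ctrl); np.save('T3.npy',T); cv2.imwrite('pics/w3.png',ctrl.read_camera('wrist'))
print(ctrl.current_t(),ctrl.current_tool_pos(),ctrl.current_grip_width()*91)
E
```

```text
topmost [212 301] right [311 336] left [183 362]
(array([0.5669, 0.279 , 0.0152]), np.float64(0.0018301775102417383))
(array([ 0.296 ,  0.3203, -0.001 ]), np.float64(0.0010359184066646542))
9.0083 [0.4447 0.3803 0.1501] 21.29134706352809
```

View pics/w3.png

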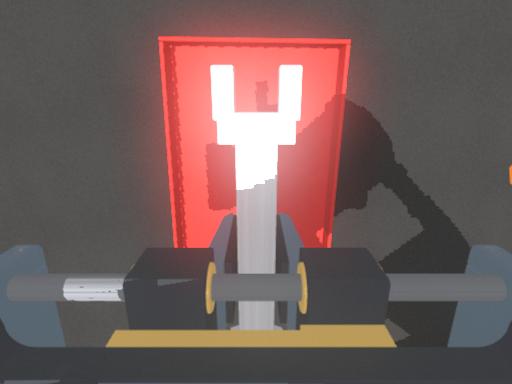

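```bash
python3 - <<'E'
from h import *
from bench import ctrl
T=np.load('T3.npy');P=ctrl.camera_params('wrist')
a=plane(ray(P,162,42,T),.03);b=plane(ray(P,349,42,T),.03);m=(a+b)/2
print(a,b,np.linalg.norm(a-b),m,'ctr',m-0.135*np.array([np.cos(np.radians(-7)),np.sin(np.radians(-7)),0]))
ctr=m-0.135*np.array([np.cos(np.radians(-7)),np.sin(np.radians(-7)),0])
ctr=(ctr+np.array([.444,.381,.03]))/2
x,y=ctr[:2]
print(x,y,ctrl.move_l([x,y,0.03],vel=0.12))
print(ctrl.move_l([x,y,0.0055],vel=0.025,contact_N=5),ctrl.current_tool_pos(),ctrl.current_contact_force(),ctrl.current_t())
E
```

```text
[0.586  0.4472 0.03  ] [0.5656 0.283  0.03  ] 0.16549282275902044 [0.5758 0.3651 0.03  ] ctr [0.4418 0.3816 0.03  ]
0.4428962533404519 0.38128471387368945 False
False [0.443  0.3813 0.0056] [-0.0705 -0.6818 -3.4531] 11.2917
```

```bash
python3 - <<'E'
from h import *
from bench import ctrl
ctrl.command_gripper(0.26); ctrl.command_gripper(0.6)
x,y,z=ctrl.current_tool_pos()
print(ctrl.current_contact_force(),ctrl.current_t())
ctrl.move_l([x,y,0.17],vel=0.15)
P,T=wristT(ctrl); cv2.imwrite('pics/w4.png',ctrl.read_camera('wrist'))
print(ctrl.current_t(),ctrl.current_contact_force())
E
```

```text
[-0.416  -0.0995 -0.2078] 12.1917
13.4917 [0.5045 0.6826 0.4797]
```

View pics/w4.png

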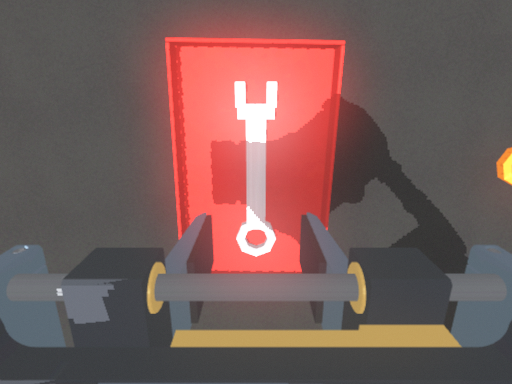

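The wrist view shows the spanner lying flat and centred in the tray: open end at (255,95), ring at (256,238), walls clear all round. Next is the carriage.

```bash
python3 - <<'E'
from h import *
from bench import ctrl
R=down(-90.5)
ctrl.goto([0.545,-0.2995,0.20],R)
P,T=wristT(ctrl); im=ctrl.read_camera('wrist'); cv2.imwrite('pics/w5.png',im); np.save('T5.npy',T)
for s,c,l in blobs(masks(im,'yellow'),100): print(s,c)
print(ctrl.current_t())
E
```

```text
[ 244  156   26   69 1732] [256.5577 189.9977]
15.9917
```

View pics/w5.png

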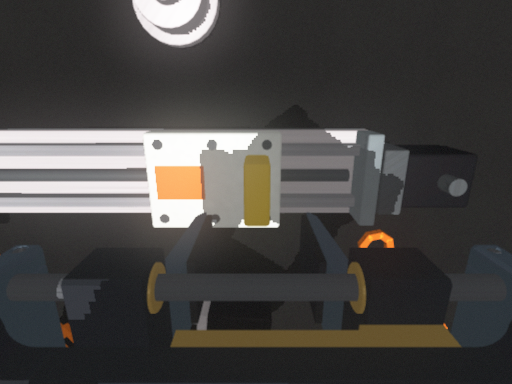

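The grip is at (257,190), centred between the fingers. I'll check its height and then grasp.

```bash
python3 - <<'E'
from h import *
from bench import ctrl
P=ctrl.camera_params('wrist');T1=np.load('T1.npy');T5=np.load('T5.npy')
# top-face bottom edge (nearest robot) : w1 (415.5..), w5
print('grip lower top edge',tri(ray(P,290+570/4.5,100+421/4.5,T1),ray(P,257,224,T5)))
R=down(-90.5); x,y=0.5452,-0.2995
print(ctrl.move_l([x,y,0.12],vel=0.12))
c=ctrl.move_l([x,y,0.078],vel=0.06,contact_N=6); print(c,ctrl.current_tool_pos())
if not c:
    f0=ctrl.current_contact_force()
    ctrl.command_gripper(0.0)
    print(ctrl.current_grip_width()*91,f0,ctrl.current_contact_force(),ctrl.current_t())
E
```

```text
grip lower top edge (array([ 0.5165, -0.299 ,  0.1139]), np.float64(0.0008281876728547154))
False
False [ 0.5454 -0.2996  0.0782]
23.90927332891915 [ 0.5222  0.8471 -0.0314] [-0.8907  0.8307  1.6802] 18.2333
```

```bash
python3 - <<'E'
from h import *
from bench import ctrl
sl=.008; x0,y0=0.5452,-0.2995
print(ctrl.move_l([x0+sl*(-.095-y0),-.095,.078],vel=0.08,contact_N=15),ctrl.current_tool_pos(),ctrl.current_contact_force(),ctrl.current_t())
c=ctrl.move_l([x0+sl*(-.055-y0),-.055,.078],vel=0.012,contact_N=8)
print(c,ctrl.current_tool_pos(),ctrl.current_contact_force(),ctrl.current_t())
E
```

```text
False [ 0.5469 -0.0941  0.0781] [ 0.5455 -0.1341  5.7996] 20.9417
True [ 0.5471 -0.0685  0.0781] [-1.3218 -2.0941  5.0308] 22.9833
```

```bash
python3 - <<'E'
from h import *
from bench import ctrl
ctrl.sleep(0.2)
print(ctrl.current_tool_pos(),ctrl.current_contact_force())
p=ctrl.current_tool_pos()
c=ctrl.move_l([p[0],p[1]+.01,p[2]],vel=0.008,contact_N=12)
print(c,ctrl.current_tool_pos(),ctrl.current_contact_force(),ctrl.current_t())
ctrl.sleep(0.2);print(ctrl.current_tool_pos(),ctrl.current_contact_force())
E
```

```text
[ 0.5471 -0.0685  0.0781] [-1.1323 -0.8701  5.6177]
True [ 0.5471 -0.0685  0.0781] [ 0.4857 -1.275   5.9237] 23.5917
[ 0.5471 -0.0685  0.0781] [-0.5789 -2.1003  6.2549]
```

The carriage met the stop with the grip at y = -0.0685 (predicted -0.070), and a second push moved it no further. I'll release, back off and look.

```bash
python3 - <<'E'
from h import *
from bench import ctrl
ctrl.command_gripper(0.6)
p=ctrl.current_tool_pos()
ctrl.move_l([p[0],p[1],0.15],vel=0.12)
ctrl.goto([0.53,-0.02,0.26],down(-90.5))
P,T=wristT(ctrl); im=ctrl.read_camera('wrist'); cv2.imwrite('pics/w6.png',im); np.save('T6.npy',T)
cv2.imwrite('pics/w6c.png',cv2.resize(im[90:270,90:370],None,fx=2.8,fy=2.8,interpolation=3))
q=ctrl.current_q(); print(q,ctrl.current_t())
for a in (-90,-45,0,): print(a,ctrl.ik([0.547,0,0.1],down(a)))
E
```

```text
[-8.6164 18.1195 86.6831 -0.0058 75.2936 81.8792] 25.7917
-90 [-6.2552 30.1845 95.4591 -0.     54.3564 83.7448]
-45 [-6.2552 30.1845 95.4591 -0.     54.3564 38.7448]
0 [-6.2552 30.1845 95.4591 -0.     54.3564 -6.2552]
```

View pics/w6c.png

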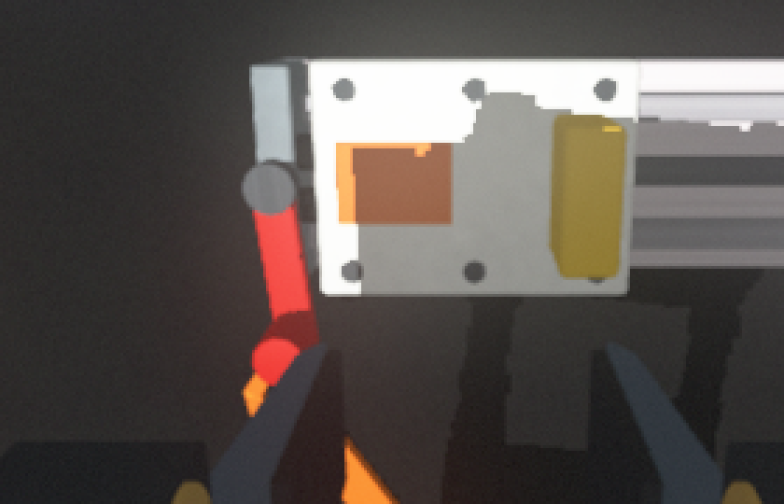

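Crop: the deck front is against the bumpers, the pivot cap is at crop (269,189), the knob top at (276,361), and the lock arm is unmoved.

```bash
python3 - <<'E'
from h import *
from bench import ctrl
P=ctrl.camera_params('wrist');T1=np.load('T1.npy');T6=np.load('T6.npy')
c=lambda u,v:ray(P,90+u/2.8,90+v/2.8,T6)
print('knob',tri(ray(P,102,224,T1),c(276,361)),plane(c(276,361),.117),'pivot',tri(ray(P,102,162,T1),c(269,189)),plane(c(269,189),.084))
print('screws',[plane(c(*p),.07)[:2] for p in [(344,89),(474,89),(605,89),(351,271),(474,271)]])
E
```

```text
knob (array([0.4818, 0.059 , 0.1125]), np.float64(0.00010163920112813267)) [0.4838 0.0579 0.117 ] pivot (array([0.5478, 0.0639, 0.0806]), np.float64(0.0003682432356515933)) [0.548  0.0631 0.084 ]
screws [array([0.5878, 0.0314]), array([ 0.5873, -0.0235]), array([ 0.5868, -0.0788]), array([0.5076, 0.0324]), array([ 0.5071, -0.023 ])]
```

```bash
python3 - <<'E'
from h import *
from bench import ctrl
pv=np.array([.5478,.0628]);r=.065
def pose(f,z): 
    return [pv[0]-r*np.cos(f),pv[1]-r*np.sin(f),z], down(-90+np.degrees(f))
ctrl.command_gripper(0.42)
p,R=pose(.075,.15); ctrl.goto(p,R)
p,R=pose(.075,.089); c=ctrl.move_l(p,vel=.06,contact_N=6); print('desc',c,ctrl.current_tool_pos())
if not c:
    ctrl.command_gripper(0.30); print(ctrl.current_grip_width()*91,ctrl.current_contact_force())
    for f in [.3,.52,.74,.96,1.18,1.40,1.50]:
        p,R=pose(f,.089); c=ctrl.move_l(p,vel=.05,ori=R,contact_N=12)
        print(f,c,ctrl.current_tool_pos(),ctrl.current_contact_force(),ctrl.current_t())
        if c: break
E
```

```text
desc False [0.4832 0.058  0.0893]
27.31287258420958 [-0.3157  0.1034  0.5378]
0.3 False [0.4856 0.0436 0.089 ] [ 0.271  -0.6261 -0.299 ] 28.8833
0.52 False [0.4913 0.0307 0.089 ] [-0.6202  0.2596 -0.6402] 29.3167
0.74 False [0.4996 0.0193 0.089 ] [ 0.3322 -0.0254 -0.202 ] 29.75
0.96 False [0.5102 0.0098 0.089 ] [-0.1858 -0.8637  0.0353] 30.1833
1.18 False [0.5226 0.003  0.0889] [ 0.3277  1.2385 -0.8056] 30.6167
1.4 False [ 0.5363 -0.001   0.089 ] [ 0.3536 -0.4418 -0.3772] 31.05
1.5 False [ 0.5428 -0.0019  0.089 ] [ 0.8658 -0.4119 -0.1142] 31.3333
```

Now the last stretch, slowly up to the hard end.

```bash
python3 - <<'E'
from h import *
from bench import ctrl
R=down(-0.5)
p=ctrl.current_tool_pos()
c=ctrl.move_l([.5625,-.0022,.089],vel=.012,ori=R,contact_N=6)
print(c,ctrl.current_tool_pos(),ctrl.current_contact_force(),ctrl.current_t())
p=ctrl.current_tool_pos()
c2=ctrl.move_l([p[0]+.008,p[1],.089],vel=.008,contact_N=6)
print(c2,ctrl.current_tool_pos(),ctrl.current_contact_force(),ctrl.current_t())
E
```

```text
True [ 0.5495 -0.0021  0.0886] [ 0.4116  0.2134 -0.3602] 32.1167
True [ 0.5494 -0.002   0.0881] [0.4699 0.6823 0.8075] 32.525
```

```bash
python3 - <<'E'
from h import *
from bench import ctrl
ctrl.command_gripper(0.45)
p=ctrl.current_tool_pos()
ctrl.move_l([p[0]-.0015,p[1],.17],vel=.1)
ctrl.goto([0.53,-0.02,0.27],down(-90.5))
P,T=wristT(ctrl); im=ctrl.read_camera('wrist'); cv2.imwrite('pics/w7.png',im); np.save('T7.npy',T)
cv2.imwrite('pics/w7c.png',cv2.resize(im[90:270,90:370],None,fx=2.8,fy=2.8,interpolation=3))
print(ctrl.current_t())
E
```

```text
35.3583
```

View pics/w7c.png

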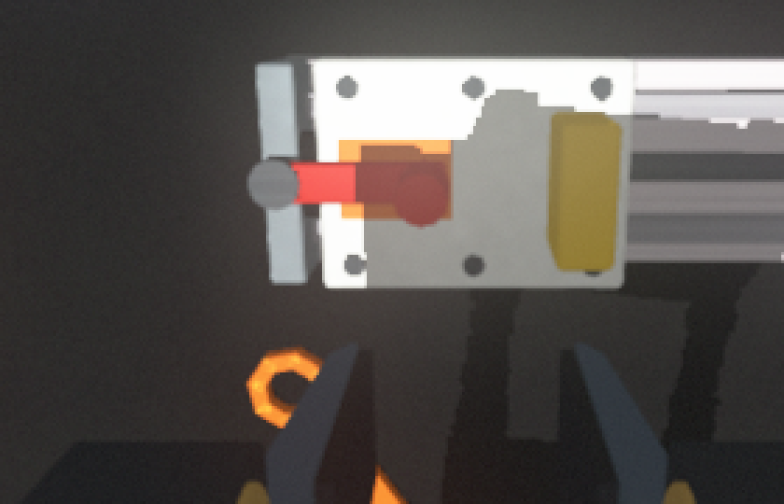

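```bash
python3 - <<'E'
from h import *
from bench import ctrl
P=ctrl.camera_params('wrist');T=np.load('T7.npy')
c=lambda u,v:ray(P,90+u/2.8,90+v/2.8,T)
k=plane(c(421,202),.117);p=plane(c(273,184),.084);print(k,p,k-p,np.degrees(np.arctan2(-(k-p)[1],-(k-p)[0])))
print('screws',[plane(c(*p),.07)[:2] for p in [(347,87),(474,87),(601,87),(354,264),(474,264)]])
ctrl.goto([0.35,-0.30,0.30],down(-120))
for n in ('top','side'): cv2.imwrite(f'pics/{n}9.png',ctrl.read_camera(n))
print(ctrl.current_t())
a=cv2.imread('pics/top9.png')[110:270,90:400];cv2.imwrite('pics/top9c.png',cv2.resize(a,None,fx=2.5,fy=2.5,interpolation=3))
E
```

```text
[ 0.5468 -0.0021  0.117 ] [0.5482 0.0634 0.084 ] [-0.0014 -0.0655  0.033 ] 88.79203811581844
screws [array([0.5878, 0.0313]), array([ 0.5873, -0.0237]), array([ 0.5869, -0.0787]), array([0.5079, 0.0321]), array([ 0.5075, -0.0233])]
36.725
```

View pics/top9c.png

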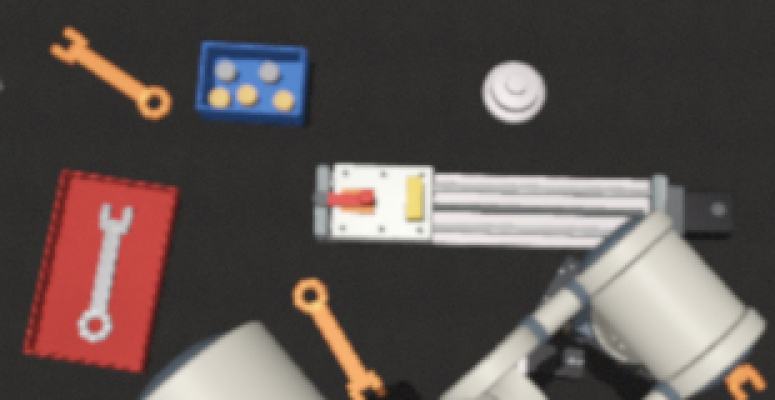

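View pics/side9.png

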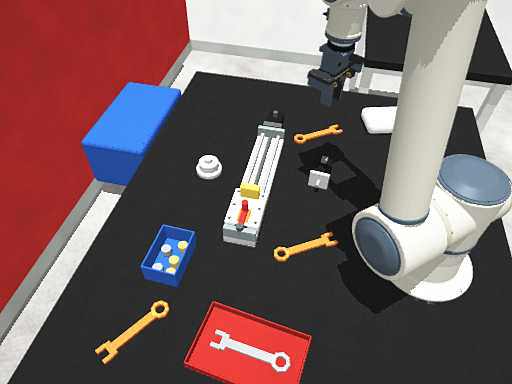

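Both views show the spanner flat in the tray, the carriage at the stop and the lock arm over it. The bin, reducer and servo motor are where they started, and the gripper is clear of everything. The knob measures 88.8° against about 89.5° expected with the axis tilt, which is within measurement error.

```bash
python3 - <<'E'
from bench import ctrl
print(ctrl.current_t()); ctrl.sign_off()
E
```

```text
36.725
the job is handed in; nothing more can be done
```

The job is done and handed in at 36.7 s, in the order asked: spanner to the tray, carriage home, then the lock arm over. The bin, reducer, servo motor and orange look-alikes show no movement in the final pictures.

- **Spanner:** I gripped the steel spanner between the rails and released it at the middle of the red tray. It fell the last 7–9 mm, because the fingertips reached below it. The wrist, top and side views all show it lying flat, clear of the walls.
- **Carriage:** I slid it home, taking the last 25 mm at 12 mm/s. It stopped on contact, and a second light push moved it no further. The deck centre measures 86.4 mm from the pivot (86.5 mm expected when fully home), and it did not move during the lock swing.
- **Lock arm:** I swung it round until it met its hard end, and a second push moved it no further. The last picture gives 88.8°, against about 89.5° expected for this axis; I put that 0.7° down to camera error.
- **Disagreements:** Measuring the tray rim height from the top and side views failed, giving 15 mm and -1 mm instead of 30 mm. I used the stated height there, backed up by a wrist view of the rim and a force-guarded descent. Heights measured for the spanner, grip and knob came within about 8 mm of the text.

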